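# Square up a column of kit boxes in the corner and hold it for taping

## Task

I am about to tape three craft-kit boxes into one bundle, so square them up for me in the plywood squaring corner, where the white box already lies: set the deep red box squarely on the white one, up against both fences, and let go of it; then set the shallow yellow box on the red one and press it firmly into the corner so that it touches both fences at once. Finish while still gripping the yellow box and pressing it against both fences, do not let go. Set the boxes down rather than dropping them, and leave the other things on the table where they are.

Things in the scene. Friction and masses are not known exactly. Their poses are not given: they have to be found in the camera images.
- corner (a point): Inner corner of the plywood squaring corner, at the top of its base board, 18 mm above the table. z up, +x to the end fence, +y to the side fence; the fence faces are the planes x = 0 and y = 0, boxes lie at negative x and y, long sides along x. A box touching both fences has its centre at x -55, y -32 mm. In the finished column the white, red, yellow centres are 25, 75, 120 mm above this point.
- end_fence: Plain upright fence of light wood across the +x end of the squaring corner, 15 mm thick, rising 116 mm above the board (134 mm above the table), running from corner 105 mm towards -y. Origin: middle of the base board's top, 60 mm towards -x and 40 mm towards -y from corner, same axes. Board 190 x 150 x 18 mm; board and fences do not move.
- side_fence: Upright fence of light wood along the +y side, 15 mm thick, 116 mm high above the board, running from corner 118 mm towards -x. It has a hand notch open at the top, 24 to 86 mm from the corner, down to 40 mm above the board: room for a finger beside the middle of a box that touches the fence. Origin and axes as for the end fence.
- white_box_center (a point): Closed birch-plywood craft-kit box with a flat flush lid painted white, a plain block outside: 110 mm long (its x axis), 64 mm wide (y), 50 mm high, about 220 g. This point is its centre, 25 mm above its underside. It already lies on the jig's board in the corner, 0 to 2 mm off the fences, loose.
- red_box_center (a point): Closed birch-plywood craft-kit box with a flat flush lid painted red, a plain block outside: 110 mm long (its x axis), 64 mm wide (y), 50 mm high, about 180 g. This point is its centre, 25 mm above its underside. Deep box, loose on the table at the start, standing free; it may go on the column either way round.
- yellow_box_center (a point): Closed birch-plywood craft-kit box with a flat flush lid painted yellow, a plain block outside: 110 mm long (its x axis), 64 mm wide (y), 40 mm high, about 150 g. This point is its centre, 20 mm above its underside. Shallow box, loose on the table at the start; the fences overlap its lowest 16 mm when it stands on the red box. Boxes and fences rub on one another with a friction of about 1.
- red_box: The red box itself; origin at the centre of its underside, axes as for its centre.
- yellow_box: The yellow box itself; origin at the centre of its underside, axes as for its centre.
- glue_stick: Bystander: white glue stick with a red cap, standing, 27 mm across, 95 mm tall. Origin at the centre of its underside.
- marker: Bystander: green and white felt marker lying on the table, 140 mm long (its x axis), 12 mm thick. Origin under its middle.
- pencil_case: Bystander: flat black hard pencil case, 205 x 75 x 34 mm. Origin at the centre of its underside.
- tape_dispenser: Bystander: black desk tape dispenser with a roll of tape, 155 x 58 x 86 mm. Origin at the centre of its underside.
- stapler: Bystander: blue stapler, 135 x 34 x 53 mm. Origin at the centre of its underside.
- pencil_pot: Bystander: orange pot with pencils, 76 mm across, 100 mm tall, the pencils up to 180 mm. Origin at the centre of its underside.
There are look-alikes about, which are no part of the job. What is shaped like the yellow_box but turquoise is not meant.

How it is judged (in metres and radians):
On the way:
1. the red box stands squarely on the white box, up against both fences, and has been let go (x of red_box_center in the frame of corner between -0.059 and -0.051 m and y of red_box_center in the frame of corner between -0.036 and -0.028 m and z of red_box_center in the frame of corner between 0.071 and 0.079 m and angle between the x axis of red_box_center and the x axis of corner, either way round below 0.05 rad and angle between red_box_center's own z axis and vertical below 0.04 rad and contact force between the fingers and red_box below 0.1 N and linear speed of red_box below 0.02 m/s), for 0.3 s.
At the end, for the whole second after the job is handed in: The three boxes stand as an upright column in the corner, each centre within 4 mm of its place against both fences, turned under 0.05 rad (yellow 0.04), tilted under 0.04 rad; the gripper holds the yellow box at rest and presses it with over 1 N on each fence at once (x of white_box_center in the frame of corner between -0.059 and -0.051 m and y of white_box_center in the frame of corner between -0.036 and -0.028 m and z of white_box_center in the frame of corner between 0.021 and 0.029 m and angle between the x axis of each of white_box_center, red_box_center and the x axis of corner, either way round below 0.05 rad and angle between each of white_box_center, red_box_center, yellow_box_center's own z axis and vertical below 0.04 rad and x of red_box_center in the frame of corner between -0.059 and -0.051 m and y of red_box_center in the frame of corner between -0.036 and -0.028 m and z of red_box_center in the frame of corner between 0.071 and 0.079 m and x of yellow_box_center in the frame of corner between -0.059 and -0.051 m and y of yellow_box_center in the frame of corner between -0.036 and -0.028 m and z of yellow_box_center in the frame of corner between 0.116 and 0.124 m and angle between the x axis of yellow_box_center and the x axis of corner, either way round below 0.04 rad and contact force between yellow_box and end_fence above 1 N and contact force between yellow_box and side_fence above 1 N and contact force between the fingers and yellow_box above 1 N and linear speed of yellow_box below 0.02 m/s); the arm keeps its last pose, push and grip.
It fails at once if the red or the yellow box is dropped (moves faster than 0.6 m/s out of the gripper) ((linear speed of red_box above 0.6 m/s and contact force between the fingers and red_box below 0.1 N) or (linear speed of yellow_box above 0.6 m/s and contact force between the fingers and yellow_box below 0.1 N)).
It fails at once if another thing on the table is pushed more than 30 mm from its place (distance of any of glue_stick, marker, pencil_case, tape_dispenser, stapler, pencil_pot from where it was at the start of the episode above 0.03 m).
It also fails if it takes over 72 s, if anything falls off the work surface, if the arm or the gripper's body presses on something with over 40 N, if the wrist force passes 120 N, or if a joint passes its speed limit or range.

## Robot

A 6-joint arm with a two-finger parallel gripper is mounted at the origin on the work surface. World frame = base frame: x ahead of the robot, y to its left, z up, the work surface at z = 0. Lengths are in mm, angles in rad, forces in N, time in s.
With the tool pointing down it reaches from about 275 to 825 mm from the base axis. Payload 4.9 kg.
Tool frame: the origin (TCP) lies at the very end of the fingers, on their centre line; the grasp point (between the pads) lies 19 mm behind it; z points along the fingers, y is the line along which they close (so a half turn about z gives the same grasp; the last joint's range is limited). The gripper opens to 85 mm and grips with 20 to 120 N. Pads are 22 mm wide; open, the fingers measure 114 mm over their backs; the gripper's body (76 mm by 85 mm) begins 54 mm behind the grasp point. The pads swing forward as they close: fully open they stand 13 mm farther back than shut.
Start: joints at [-1.374, 0.326, -0.193, 1.052, 0, 1.437], TCP at [178.652, -520.194, 231.281] pointing down, gripper open.
Joint ranges: [-2.65, 2.65], [-0.97, 1.79], [-1.3, 1.35], [-1.93, 2.1], [-1.47, 1.37], [-3.14, 3.14]. Speed limits (rad/s): [2.57, 2.57, 3.14, 3.14, 3.14, 3.14].

## Interface

Orientations are given as [roll, pitch, yaw] about the fixed x, y, z axes, in that order (R = Rz(yaw) Ry(pitch) Rx(roll)).
In Python, from bench import bot, solve_ik, imaging gives the robot as it stands. Calls block until the motion is done:
- bot.move_ptp(position, orientation): joint-space move of the TCP to a pose.
- bot.movel(position, rot=None, max_speed=150, threshold=None): straight line of the TCP; rot=None keeps the orientation; max_speed is the mean speed in mm/s. With threshold (N) it stops when the force on the tool has changed by that much, and returns True; else False.
- bot.move_j(angles): joint-space move.
- bot.grip(opening, effort=None): opening from 0.0 (shut) to 1.0 (fully open); effort is the grip in N (None keeps the last); returns when the fingers have stopped.
- bot.dwell(seconds).
- solve_ik(position, orientation): joint angles nearest the present ones, or None.
- bot.get_state(): the state.
- imaging.capture(name): name is "scene" or "top"; returns the picture (400x640x3 uint8, blue, green, red); there is no depth.
- imaging.camera_model(name): a dict with "K" (3x3 intrinsics, pixels), "position" and "rotation" of the camera in the world. Camera axes: x right, y up, looking along -z (the intrinsics and any distortion apply to the point x, -y, -z); pixel columns grow to the right and rows downward; lengths in mm; the calibration is good to about 2 mm. A picture is of the moment at which its call begins. camera_model takes no time and is no camera call.
A pose or a line that the arm cannot do raises bot.IKError and nothing moves.
- bot.sign_off(): hands the job in; it is judged then, once.
The state is a dict: "t": time; "qpos": joint angles; "joint_velocities": joint speeds; "effort": joint torques, N m; "tcp_pos": TCP position; "orientation": TCP orientation; "contact_force": force on the tool from outside, world axes, zero at the start; "wrist_torque": the same for the moment, N m; "opening": opening from 0.0 (shut) to 1.0 (fully open); "gripper_force": force on a finger pad.
Only numpy, scipy, OpenCV 4.12 (cv2) and the standard library are available. Lean on these libraries where they do the work, as an engineer would, in place of code of your own. Each camera call takes 0.05 s, during which the arm holds its last target. There are 200 camera calls.

## Working session

There is one attempt and no reset: what is moved stays moved. The work goes in short steps, each a Python script; the robot and the scene stay as the last script left them, time stands still between calls to the robot, and variables do not carry over. Pictures are saved under pics/ and viewed, at most 10 in all, crops included, and the job is handed in when it is done.

```bash
ls; mkdir -p pics; python3 - <<'E'
from bench import bot, imaging
import cv2
for n in("scene","top"):
    cv2.imwrite(f"pics/{n}0.png",imaging.capture(n)); print(n,imaging.camera_model(n))
print(bot.get_state())
E
```

```text
pics
scene {'K': array([[375.34555179,   0.        , 323.82058352],
       [  0.        , 375.34555179, 202.09751282],
       [  0.        ,   0.        ,   1.        ]]), 'position': array([1127.86494944,  349.27828324,  661.00786134]), 'rotation': array([0.87067988, 0.02199328, 2.08894223])}
top {'K': array([[374.71826358,   0.        , 318.43915777],
       [  0.        , 374.71826358, 198.07880408],
       [  0.        ,   0.        ,   1.        ]]), 'position': array([ 426.03827918,  -40.61547224, 1265.33523222]), 'rotation': array([ 0.09825773,  0.03111453, -1.59722417])}
{'t': 0.1, 'qpos': array([-1.37416772e+00,  3.26889937e-01, -1.93472744e-01,  1.05202791e+00,
        5.66268777e-05,  1.43659795e+00]), 'joint_velocities': array([ 0.00027488, -0.00326428,  0.00107887,  0.00060911, -0.00180052,
       -0.00163864]), 'effort': array([ 8.45785980e-04, -4.44237721e+01,  2.63038981e+01,  7.84848322e-03,
       -1.04132930e-04, -1.69724399e-05]), 'tcp_pos': array([ 178.57839219, -519.64604564,  230.57339901]), 'orientation': array([-3.14002030e+00, -2.69423413e-04,  3.30826725e-01]), 'contact_force': array([-0.13560984,  0.56258821,  0.07409919]), 'wrist_torque': array([-0.0103959 ,  0.00655645, -0.00422976]), 'gripper_force': 0.0, 'opening': 1.0010861516194332}
```

View pics/top0.png

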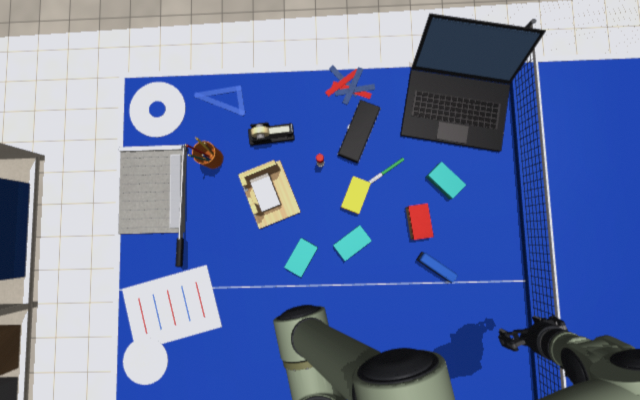

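View pics/scene0.png

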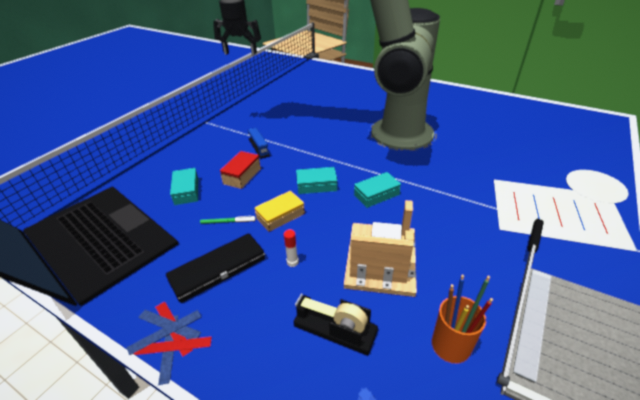

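Candidates (top view):
- **Red:** box at (420,222). The glue cap (320,160) and the tape cross (348,84) are also red.
- **Yellow:** box at (355,195). The turquoise look-alikes are at (446,181), (352,243) and (301,257).
- **White:** box at (264,191), in the jig at (268,194).

I choose red (420,222) and yellow (355,195), and check them in a crop.

```bash
python3 - <<'E'
import cv2
t=cv2.imread("pics/top0.png");s=cv2.imread("pics/scene0.png")
a=cv2.resize(t[155:245,230:310],None,fx=5,fy=5,interpolation=cv2.INTER_CUBIC)
b=cv2.resize(t[155:245,335:415+25],None,fx=3.75,fy=5,interpolation=cv2.INTER_CUBIC)
cv2.imwrite("pics/c1.png",cv2.hconcat([a,b]))
cv2.imwrite("pics/c2.png",cv2.resize(s[140:300,210:425],None,fx=3.7,fy=3.7,interpolation=cv2.INTER_CUBIC))
E
```

```text
(no output)
```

View pics/c1.png

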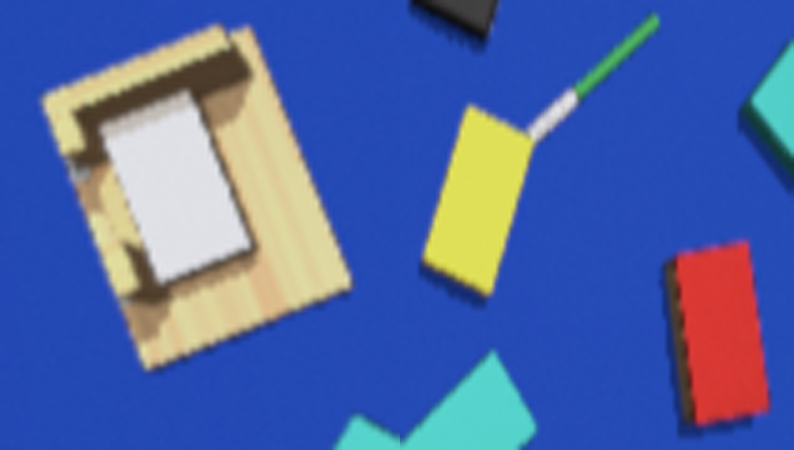

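View pics/c2.png

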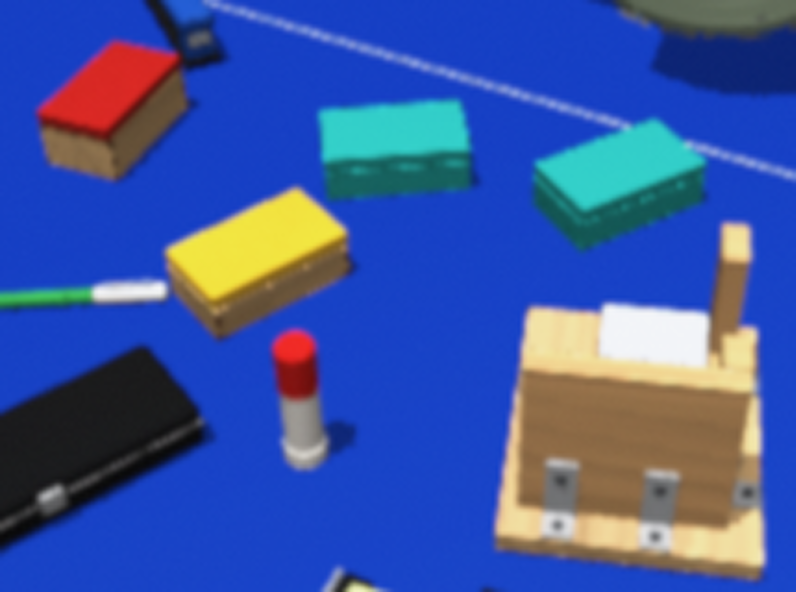

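The crops confirm red (plywood sides, deep) and yellow (shallow), with the marker tip 2 mm or so from yellow's corner. Corner pixels are read off for the fit: yellow lid at (468,103), (533,135), (490,295), (423,260) and red lid at (676,255), (748,241), (769,410), (697,425) in the top crop.

```bash
cat > h.py <<'E'
import numpy as np, cv2
from bench import bot, imaging, solve_ik
from scipy.spatial.transform import Rotation as R
from scipy.optimize import least_squares
def proj(n,P):
    m=imaging.camera_model(n)
    c=R.from_euler('xyz',m['rotation']).inv().apply(np.atleast_2d(P)-m['position'])
    q=np.c_[c[:,0],-c[:,1],-c[:,2]]@m['K'].T
    return q[:,:2]/q[:,2:]
def Tp(p,P):  # p = x,y,yaw ; planar pose
    P=np.atleast_2d(np.array(P,float)); return R.from_euler('z',p[2]).apply(P)+[p[0],p[1],0]
def fit(obs,p0):  # obs {cam: (localpts,pixels)}
    f=lambda p:np.concatenate([(proj(n,Tp(p,L))-np.array(x)).ravel() for n,(L,x) in obs.items()])
    r=least_squares(f,p0,loss='soft_l1'); 
    return r.x, {n:np.abs(proj(n,Tp(r.x,L))-np.array(x)).round(1).tolist() for n,(L,x) in obs.items()}
def box(h,): return [[55,32,h],[55,-32,h],[-55,-32,h],[-55,32,h]]
E
cat > m.py <<'E'
from h import *
A=lambda a:[[x/5+230,y/5+155] for x,y in a]
B=lambda a:[[(x-400)/3.75+335,y/5+155] for x,y in a]
S=lambda a:[[x/3.7+210,y/3.7+140] for x,y in a]
def show(name,obs,p0):
    for k in [list(obs),['top'],['scene']]:
        p,e=fit({n:obs[n] for n in k},p0); print(name,k,p.round(3)); 
        if len(k)==2: print(e)
b=box
show('red',{'top':(b(50),B([(676,255),(748,241),(769,410),(697,425)])),
 'scene':(b(50)+[[55,-32,0],[55,32,0]],S([(108,133),(40,113),(115,41),(183,60),(47,160),(117,178)]))},[400,-300,0.1])
show('yel',{'top':(b(40),B([(468,103),(533,135),(490,295),(423,260)])),
 'scene':(b(40)+[[55,32,0],[-55,32,0]],S([(213,302),(167,253),(298,187),(348,235),(222,335),(350,265)]))},[450,-100,-.3])
show('jig',{'top':([[-155,35,18],[-155,-115,18],[35,-115,18],[15,15,134],[15,-105,134],[0,-64,68],[-110,-64,68],[-110,0,68]],
  A([(148,370),(352,287),(250,28),(42,97),(222,25),(190,92),(252,247),(160,283)])),
 'scene':([[35,-115,18],[35,35,18],[15,-105,134],[15,15,134],[0,-105,134]],S([(498,545),(762,564),(521,372),(756,387),(530,308)]))},[500,120,.3])
E
python3 m.py
```

```text
red ['top', 'scene'] [ 461.321 -329.863   -6.166]
{'top': [[1.5, 0.2], [1.0, 0.1], [0.7, 0.2], [1.3, 0.1]], 'scene': [[0.7, 1.7], [1.4, 1.0], [0.6, 1.0], [0.8, 2.0], [0.2, 0.2], [0.2, 0.3]]}
red ['top'] [ 4.61628e+02 -3.33504e+02  1.14000e-01]
red ['scene'] [ 464.129 -325.147  -37.596]
yel ['top', 'scene'] [ 555.346 -124.878   -6.658]
{'top': [[2.1, 0.3], [1.0, 0.4], [0.7, 0.2], [1.3, 0.2]], 'scene': [[0.0, 1.6], [1.1, 1.4], [1.0, 0.9], [0.3, 2.2], [0.6, 1.2], [0.0, 1.3]]}
yel ['top'] [ 5.55705e+02 -1.28980e+02 -3.89000e-01]
yel ['scene'] [ 557.539 -121.794   -6.664]
jig ['top', 'scene'] [608.044 221.314  31.797]
{'top': [[0.6, 0.3], [0.1, 1.0], [1.7, 0.5], [1.6, 0.9], [1.7, 0.2], [2.1, 0.4], [1.4, 0.4], [1.3, 0.3]], 'scene': [[1.0, 4.0], [0.0, 2.1], [0.4, 2.1], [1.3, 1.0], [2.2, 9.8]]}
jig ['top'] [609.057 216.222 126.023]
jig ['scene'] [611.181 224.725  31.802]
```

```bash
sed -i 's#x/5+230,y/5+155#(x+.5)/5+229.5,(y+.5)/5+154.5#;s#(x-400)/3.75+335,y/5+155#(x-399.5)/3.75+334.5,(y+.5)/5+154.5#;s#x/3.7+210,y/3.7+140#(x+.5)/3.7+209.5,(y+.5)/3.7+139.5#;s#,\[0,-105,134\]\],S#],S#;s#,(530,308)\]#]#' m.py
sed -i "s/r=least_squares.*/r=least_squares(f,p0,loss='soft_l1',x_scale=[50,50,.3]); r.x[2]=(r.x[2]+np.pi\/2)%np.pi-np.pi\/2/" h.py; python3 m.py
```

```text
red ['top', 'scene'] [ 4.62196e+02 -3.30067e+02  1.14000e-01]
{'top': [[1.0, 0.2], [0.5, 0.2], [0.3, 0.4], [1.0, 0.2]], 'scene': [[0.6, 1.1], [1.3, 0.6], [0.4, 0.5], [0.6, 1.5], [0.2, 0.7], [0.1, 0.8]]}
red ['top'] [ 4.62942e+02 -3.32403e+02  1.14000e-01]
red ['scene'] [ 4.63178e+02 -3.27294e+02  1.04000e-01]
yel ['top', 'scene'] [ 5.56285e+02 -1.25094e+02 -3.78000e-01]
{'top': [[1.6, 0.4], [0.5, 0.5], [0.3, 0.1], [0.9, 0.2]], 'scene': [[0.0, 1.0], [1.0, 0.9], [0.8, 0.4], [0.2, 1.6], [0.6, 1.8], [0.1, 1.9]]}
yel ['top'] [ 5.57060e+02 -1.27828e+02 -3.89000e-01]
yel ['scene'] [ 5.56798e+02 -1.23437e+02 -3.80000e-01]
jig ['top', 'scene'] [6.09765e+02 2.21198e+02 3.81000e-01]
{'top': [[0.2, 0.2], [0.3, 1.0], [1.2, 0.6], [1.2, 0.7], [1.3, 0.3], [1.6, 0.5], [1.0, 0.5], [0.9, 0.2]], 'scene': [[1.1, 3.1], [0.0, 1.1], [0.5, 1.3], [1.3, 0.1]]}
jig ['top'] [6.10399e+02 2.17500e+02 3.59000e-01]
jig ['scene'] [6.11442e+02 2.23047e+02 4.09000e-01]
```

```bash
python3 - <<'E'
from h import *
o=[np.pi,0,.112]
bot.move_ptp([463,-330,100],o)
bot.movel([463,-330,6],max_speed=120)
bot.grip(0.6,30)
s=bot.get_state(); print(s['t'],s['opening'],s['gripper_force'],s['tcp_pos'],s['contact_force'],s['wrist_torque'])
bot.movel([463,-330,40],max_speed=80)
s=bot.get_state(); print(s['t'],s['opening'],s['gripper_force'],s['tcp_pos'],s['contact_force'],s['wrist_torque'])
bot.movel([463,-330,230],max_speed=200)
for p in([610,220],[540,190]):print(solve_ik([*p,200],[np.pi,0,.375]))
E
```

```text
2.7333 0.7473206461673384 34.49906945228577 [ 463.66506553 -330.56875783    6.9807807 ] [-0.29217855  0.94164842  4.89579618] [ 0.13137268  0.06975505 -0.04939851]
3.3083 0.7465872682322546 34.01925086975098 [ 463.00621334 -329.98608264   40.09916959] [ 0.09760286 -0.86660416 -1.71465854] [-0.07399808 -0.06302945 -0.03458676]
[0.23239113 0.52983294 0.04263889 1.08360227 0.         2.99898378]
[ 0.20939676  0.38934799 -0.18234115  0.99910718  0.          2.97598941]
```

```bash
cat >> h.py <<'E'
J=np.array([610.5,220,.375])
def W(x,y,J=J): return Tp(J,[[x,y,0]])[0,:2]
def inJ(J=J):
    s=bot.get_state(); p=R.from_euler('z',-J[2]).apply(s['tcp_pos']-[J[0],J[1],0])
    f=R.from_euler('z',-J[2]).apply(s['contact_force'])
    print('t%.2f'%s['t'],'tcpJ',p.round(2),'F',f.round(2),'T',s['wrist_torque'].round(2),'yaw',s['orientation'].round(4),'g',round(s['gripper_force'],1),round(s['opening'],3)); return p,f
E
python3 - <<'E'
from h import *
o=[np.pi,0,J[2]]
bot.move_ptp([*W(-63,-40),210],o)
bot.movel([*W(-63,-40),95],max_speed=100); inJ()
cv2.imwrite("pics/p1.png",cv2.vconcat([cv2.resize(imaging.capture("scene")[170:280,320:450],(780,300*2)) ]))
print(bot.movel([*W(-63,-40),68],max_speed=20,threshold=3)); inJ()
E
```

```text
t7.53 tcpJ [-62.39 -40.11  95.7 ] F [-0.49 -0.28 -1.28] T [-0.01 -0.01  0.06] yaw [ 3.1413e+00 -1.3000e-03  3.7510e-01] g 33.9 0.746
True
t8.53 tcpJ [-63.16 -39.93  74.96] F [-1.13  0.55  4.72] T [0.01 0.03 0.02] yaw [-3.1414e+00  4.0000e-04  3.7510e-01] g 34.6 0.742
```

View pics/p1.png

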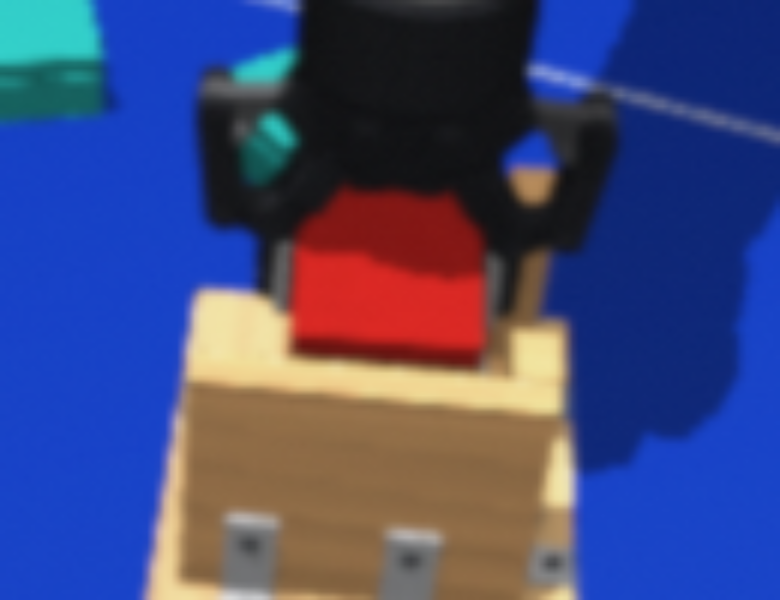

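The red box sits over the white one, inside both fences, with the finger in the notch. Contact came at the expected height of 75 mm. Now I'll probe the fences.

```bash
python3 - <<'E'
from h import *
bot.movel([*W(-63,-40),76.5],max_speed=20); inJ()
print(bot.movel([*W(-45,-40),76.5],max_speed=15,threshold=4)); p,f=inJ()
x=p[0]
bot.movel([*W(x-1.5,-40),76.5],max_speed=15); inJ()
print(bot.movel([*W(x-1.5,-20),76.5],max_speed=15,threshold=4)); p,f=inJ()
E
```

```text
t8.81 tcpJ [-63.11 -39.99  76.31] F [-0.32 -0.61 -1.65] T [-0.02 -0.03 -0.02] yaw [-3.1408e+00  2.8000e-03  3.7500e-01] g 34.1 0.75
True
t9.51 tcpJ [-55.2  -39.78  75.59] F [-0.16 -0.06 -1.01] T [ 0.03  0.02 -0.04] yaw [-3.1405  0.0056  0.3748] g 34.0 0.744
t9.77 tcpJ [-56.86 -39.99  76.37] F [-0.28 -0.57 -1.99] T [ 0.06 -0.04  0.02] yaw [-3.1403  0.0065  0.3747] g 34.0 0.75
True
t10.53 tcpJ [-57.12 -30.72  76.04] F [-0.29 -1.63 -0.92] T [-0.09 -0.15 -0.1 ] yaw [3.1407 0.0073 0.3741] g 34.2 0.742
```

```bash
python3 - <<'E'
from h import *
for d in (-54,-52.5,-51,-49.5):
    bot.movel([*W(d,-31),76.3],max_speed=10); bot.dwell(.1); p,f=inJ()
    if f[0]<-6: break
xx=d
for d in (-30,-29,-28,-27,-26):
    bot.movel([*W(xx,d),76.3],max_speed=10); bot.dwell(.1); p,f=inJ()
    if f[1]<-6: break
E
```

```text
t11.17 tcpJ [-54.53 -30.77  75.96] F [-0.96  0.72 -2.87] T [0.03 0.34 0.  ] yaw [-3.1412  0.0098  0.3741] g 34.3 0.75
t11.57 tcpJ [-54.53 -30.77  75.9 ] F [-7.27  0.64  0.38] T [-0.32  1.   -0.16] yaw [-3.1414  0.0126  0.3736] g 34.5 0.741
t11.92 tcpJ [-54.48 -30.72  75.87] F [-5.97 -2.23  1.28] T [-0.78  0.87 -0.31] yaw [3.14   0.0126 0.3726] g 34.3 0.747
t12.27 tcpJ [-54.52 -30.64  75.84] F [-6.02 -5.56 -0.83] T [-1.12  0.65 -0.36] yaw [3.1384 0.0128 0.3717] g 34.3 0.743
t12.62 tcpJ [-54.47 -30.64  75.94] F [-5.83 -7.58 -1.  ] T [-1.57  0.59 -0.37] yaw [3.1364 0.0128 0.371 ] g 34.3 0.746
```

```bash
python3 - <<'E'
from h import *
bot.movel([*W(-54.2,-30.4),76.0],max_speed=15); bot.dwell(.1); inJ()
bot.movel([*W(-54.2,-30.4),73.8],max_speed=10); bot.dwell(.1); inJ()
bot.movel([*W(-53.2,-29.4),73.8],max_speed=10); bot.dwell(.1); inJ()
bot.movel([*W(-54.2,-30.4),74.3],max_speed=15); bot.dwell(.1); inJ()
bot.grip(0.87); bot.dwell(.2); inJ()
bot.movel([*W(-54.2,-30.4),200],max_speed=120); inJ()
for n in("scene","top"): cv2.imwrite(f"pics/r_{n}.png",imaging.capture(n))
a=cv2.resize(cv2.imread("pics/r_scene.png")[170:290,320:440],(480,480),interpolation=cv2.INTER_CUBIC)
cv2.imwrite("pics/r.png",a)
E
```

```text
t13.07 tcpJ [-54.42 -30.74  75.95] F [-3.75 -3.01 -1.97] T [-0.61  0.34 -0.19] yaw [3.1406 0.0093 0.3735] g 34.2 0.746
t13.53 tcpJ [-54.34 -30.7   75.07] F [-6.18 -2.49  8.85] T [-0.74  0.87 -0.2 ] yaw [3.1406 0.0086 0.3738] g 35.4 0.748
t13.93 tcpJ [-54.38 -30.66  75.09] F [-11.06  -5.41   8.98] T [-1.22  1.24 -0.13] yaw [3.1388 0.0105 0.373 ] g 35.5 0.749
t14.28 tcpJ [-54.31 -30.7   75.08] F [-6.6  -3.09  4.38] T [-0.69  0.68 -0.18] yaw [3.1406 0.0087 0.3737] g 35.0 0.747
t14.74 tcpJ [-53.89 -30.22  74.3 ] F [-0.75 -1.01  0.46] T [-0.04  0.   -0.09] yaw [-3.1415  0.0083  0.3743] g 0.0 0.871
t15.94 tcpJ [-54.77 -30.3  199.12] F [ 0.    0.63 -0.63] T [-0.01 -0.01 -0.03] yaw [-3.1413  0.0103  0.374 ] g 0.0 0.869
```

View pics/r.png

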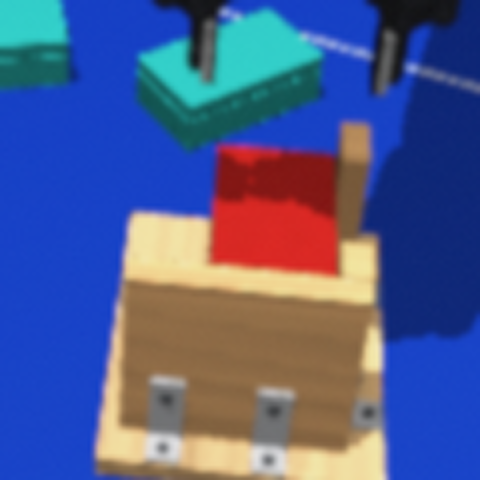

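The red box sits flush in the corner, at crop (212–340, 150–275). Next is the yellow box. Yaw is turned by π to stay inside joint 6's range.

```bash
python3 - <<'E'
from h import *
o=[np.pi,0,np.pi-.381]; P=[556.6,-125.3]
print(solve_ik([*P,100],o), solve_ik([*W(-55,-32),150],[np.pi,0,J[2]+np.pi]))
bot.move_ptp([*P,150],o)
bot.grip(1.0); bot.movel([*P,4],max_speed=120); inJ()
bot.grip(0.6,60); inJ()
bot.movel([*P,40],rot=o,max_speed=80); inJ()
bot.movel([*P,230],rot=o,max_speed=200)
o=[np.pi,0,np.pi+J[2]-.001]
bot.move_ptp([*W(-62,-39),230],o)
bot.movel([*W(-62,-39),140],max_speed=120); inJ()
print(bot.movel([*W(-62,-39),115],rot=o,max_speed=20,threshold=3)); inJ()
E
```

```text
[-0.35078913  0.48170365 -0.31744031  0.77165237  0.          0.03021087] [ 0.16563207  0.47246579 -0.18728245  0.91104808  0.         -0.20936793]
t20.15 tcpJ [-176.1  -302.03    4.73] F [-0.16 -0.88 -0.56] T [ 0.   -0.05  0.03] yaw [3.1415e+00 1.4000e-03 2.7606e+00] g 0.0 0.998
t20.48 tcpJ [-175.96 -302.09    4.99] F [-0.52  0.19  6.35] T [ 0.11  0.13 -0.06] yaw [3.1414e+00 1.8000e-03 2.7606e+00] g 66.5 0.749
t21.08 tcpJ [-176.62 -301.54   40.12] F [-0.32  0.16 -1.97] T [ 0.01 -0.02 -0.  ] yaw [-3.1416e+00  3.0000e-04  2.7606e+00] g 65.9 0.738
t24.19 tcpJ [-61.44 -39.43 140.74] F [ 0.4  -0.04 -0.58] T [ 0.04 -0.   -0.02] yaw [-3.1413e+00  1.2000e-03 -2.7681e+00] g 65.8 0.74
True
t25.03 tcpJ [-62.19 -38.94 123.04] F [-0.55  0.3   5.52] T [ 0.06  0.02 -0.02] yaw [ 3.1415e+00 -4.0000e-04 -2.7676e+00] g 66.3 0.743
```

```bash
python3 - <<'E'
from h import *
o=[np.pi,0,np.pi+J[2]-.001]
bot.movel([*W(-62,-39),124.3],rot=o,max_speed=20); inJ()
x=-60; 
while x<-45:
    bot.movel([*W(x,-39),124.3],rot=o,max_speed=12); bot.dwell(.05); p,f=inJ()
    if f[0]<-4: break
    x+=1.2
y=-35
while y<-24:
    bot.movel([*W(x,y),124.3],rot=o,max_speed=12); bot.dwell(.05); p,f=inJ()
    if f[1]<-4: break
    y+=1.2
print(x,y)
E
```

```text
t25.30 tcpJ [-62.09 -38.99 124.11] F [ 0.91 -0.22 -0.09] T [ 0.01 -0.03 -0.01] yaw [ 3.1416e+00 -3.0000e-04 -2.7676e+00] g 66.0 0.743
t25.67 tcpJ [-60.03 -38.99 124.14] F [ 1.22  0.39 -1.5 ] T [-0.03 -0.01 -0.04] yaw [ 3.1415e+00 -2.0000e-04 -2.7676e+00] g 66.0 0.745
t25.97 tcpJ [-58.77 -39.   124.31] F [ 0.35  0.7  -1.77] T [ 0.01 -0.   -0.  ] yaw [ 3.1416  0.     -2.7676] g 66.0 0.741
t26.27 tcpJ [-57.55 -38.97 124.32] F [-0.16 -0.92 -0.66] T [-0.03  0.03 -0.01] yaw [ 3.1416e+00  1.0000e-04 -2.7676e+00] g 66.0 0.74
t26.57 tcpJ [-56.38 -38.98 124.28] F [ 0.5  -0.68 -0.9 ] T [-0.01 -0.02 -0.01] yaw [-3.1416 -0.     -2.7676] g 66.0 0.737
t26.87 tcpJ [-55.16 -38.98 124.29] F [ 0.62 -0.21 -1.31] T [-0.01 -0.    0.02] yaw [ 3.1416  0.     -2.7675] g 66.0 0.739
t27.17 tcpJ [-53.95 -39.02 124.3 ] F [ 0.24  0.49 -1.66] T [0.01 0.   0.04] yaw [-3.1416  0.     -2.7676] g 66.0 0.741
t27.47 tcpJ [-53.67 -38.96 124.11] F [-3.86  0.14  1.57] T [-0.32  0.67 -0.1 ] yaw [ 3.1416e+00 -1.7000e-03 -2.7678e+00] g 66.1 0.736
t27.77 tcpJ [-53.67 -38.9  123.9 ] F [-7.67 -0.48  3.17] T [-0.57  1.26 -0.07] y
[... 234 characters left out ...]
4 -0.15] yaw [-3.1398 -0.0041 -2.7685] g 66.1 0.739
t28.90 tcpJ [-53.54 -33.39 123.47] F [-5.55 -2.04 -0.55] T [-0.98  0.95 -0.07] yaw [-3.1399 -0.0041 -2.7686] g 66.0 0.736
t29.20 tcpJ [-53.49 -32.2  123.51] F [-5.55 -2.97 -0.49] T [-0.9   0.93 -0.14] yaw [-3.1399 -0.004  -2.7685] g 66.1 0.742
t29.50 tcpJ [-53.49 -30.99 123.45] F [-5.5  -2.43 -0.65] T [-0.88  0.94 -0.12] yaw [-3.1399 -0.004  -2.7685] g 66.1 0.743
t29.80 tcpJ [-53.48 -29.79 123.46] F [-5.38 -2.27 -0.93] T [-0.88  0.87 -0.12] yaw [-3.1399 -0.004  -2.7685] g 66.1 0.738
t30.10 tcpJ [-53.47 -29.75 123.56] F [-5.24 -5.87 -1.23] T [-1.54  0.7   0.03] yaw [-3.1374 -0.0041 -2.7688] g 65.9 0.741
-51.59999999999998 -27.799999999999997
```

```bash
python3 - <<'E'
from h import *
o=[np.pi,0,np.pi+J[2]-.001]
bot.movel([*W(-53.6,-30),124],rot=o,max_speed=15); bot.dwell(.1); inJ()
bot.movel([*W(-53.6,-30),121.5],rot=o,max_speed=10); bot.dwell(.1); inJ()
bot.movel([*W(-50.6,-29.5),121.5],rot=o,max_speed=10); bot.dwell(.2); inJ()
bot.movel([*W(-50.6,-26.0),121.5],rot=o,max_speed=10); bot.dwell(.5); inJ(); bot.dwell(1); inJ()
im=imaging.capture("scene"); cv2.imwrite("pics/y_scene.png",im)
im2=imaging.capture("top"); cv2.imwrite("pics/y_top.png",im2)
f=lambda a:cv2.resize(a,(400,400),interpolation=cv2.INTER_CUBIC)
cv2.imwrite("pics/y.png",cv2.hconcat([f(im[170:290,320:440]),f(im2[150:240,225:315])]))
E
```

```text
t30.55 tcpJ [-53.5  -30.   124.02] F [-2.23 -1.53 -1.69] T [-0.34  0.29 -0.07] yaw [-3.1414e+00  1.0000e-04 -2.7676e+00] g 66.0 0.747
t31.05 tcpJ [-53.49 -29.84 123.01] F [-5.58  0.19  8.76] T [-0.28  1.12 -0.14] yaw [-3.1415e+00  1.0000e-03 -2.7674e+00] g 67.5 0.741
t31.70 tcpJ [-53.57 -29.81 122.97] F [-15.58  -1.5   15.72] T [-1.15  2.37 -0.12] yaw [-3.1403 -0.0046 -2.7681] g 68.2 0.739
t32.70 tcpJ [-53.54 -29.72 123.22] F [-15.37 -11.53  15.99] T [-2.78  1.9   0.25] yaw [-3.1334 -0.0048 -2.7693] g 67.9 0.74
t33.70 tcpJ [-53.56 -29.74 123.2 ] F [-15.98 -11.79  15.49] T [-2.73  1.91  0.21] yaw [-3.1334 -0.0049 -2.7693] g 67.9 0.737
```

View pics/y.png

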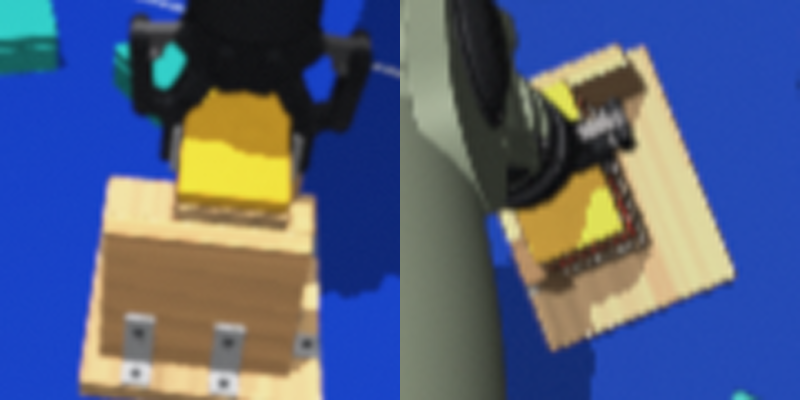

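The yellow box is in the corner on the red one. I'll take off most of the downward force so that the pressing force goes into the fences and not into friction underneath.

```bash
python3 - <<'E'
from h import *
o=[np.pi,0,np.pi+J[2]-.001]
for z in (122.2,122.8,123.1):
    bot.movel([*W(-50.6,-26.5),z],rot=o,max_speed=10); bot.dwell(.3); p,f=inJ()
    if f[2]<5: break
bot.dwell(1); inJ()
E
```

```text
t34.35 tcpJ [-53.55 -29.73 123.2 ] F [-14.18 -10.23  11.36] T [-2.52  1.55  0.16] yaw [-3.1344 -0.0052 -2.7691] g 67.4 0.739
t34.90 tcpJ [-53.54 -29.75 123.24] F [-12.52  -9.65   7.87] T [-2.51  1.33  0.19] yaw [-3.1345 -0.0055 -2.7692] g 66.9 0.742
t35.45 tcpJ [-53.55 -29.75 123.24] F [-12.51  -9.94   6.69] T [-2.5   1.11  0.17] yaw [-3.1345 -0.0057 -2.7692] g 66.6 0.739
t36.45 tcpJ [-53.61 -29.77 123.25] F [-12.49  -9.71   6.84] T [-2.52  1.15  0.13] yaw [-3.1345 -0.0057 -2.7692] g 66.6 0.738
```

```bash
python3 -c "
from bench import bot
print(bot.sign_off())"
```

```text
the job is handed in; nothing more can be done
None
```

I handed the job in at about 36 s: the red box sits on the white one in the corner and has been let go, and the yellow box is on top, still gripped, with the arm pushing about 12 N toward the end fence and 10 N toward the side fence; no verdict was shown, and I couldn't see the white box's final position under the stack.

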